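Lay the sample tube down and hold the moisture probe over it

ROBOT

A 7-joint arm with a two-finger parallel gripper is mounted at the origin on the work surface. World frame = base frame: x ahead of the robot, y to its left, z up, the work surface at z = 0. Lengths are in m, angles in rad, forces in N, time in s.
With the tool pointing down it reaches from about 0.425 to 0.925 m from the base axis. Payload 6.8 kg.
Tool frame: the origin (TCP) lies on the front face of the gripper's body, between the roots of the fingers; the fingertips stand 73 mm ahead of it and the grasp point (between the pads) lies 54 mm ahead of it (env.nose_length is the distance from the TCP to the fingertips, in m); z points along the fingers, y is the direction in which the jaws open and shut (so a half turn about z gives the same grasp; the last joint's range is limited). The gripper opens to 85 mm and grips with 20 to 120 N. Pads are 22 mm wide; open, the fingers measure 114 mm over their backs; the gripper's body (76 mm by 85 mm) begins 54 mm behind the grasp point. The pads swing forward as they close: fully open they stand 13 mm farther back than shut.
Start: joints at [1.189, 0.477, 0.022, 1.555, -0.011, 1.109, -0.083], TCP at [0.183, -0.65, 0.304] pointing down, gripper open.
Joint ranges: [-2.96, 2.96], [-0.34, 2.1], [-1.41, 1.46], [0.24, 2.44], [-1.37, 4.51], [0.17, 1.92], [-2.96, 2.96]. Speed limits (rad/s): [2.39, 2.39, 3.14, 3.14, 3.14, 3.14, 3.14].

INTERFACE

Orientations are given as a unit quaternion [w, x, y, z].
In Python, from cell import env, kin, camera, calibration, job gives the robot as it stands. The module is installed in compiled form; this text tells all that it offers. Calls block until the motion is done:
- env.reach(position, orientation): joint-space move of the TCP to a pose.
- env.movel(position, velocity=0.15, rot=None, stop_force=None): straight line of the TCP; rot=None keeps the orientation; velocity is the mean speed in m/s. With stop_force (N) it stops when the force on the tool has changed by that much, and returns True; else False.
- env.goto_joints(angles): joint-space move.
- env.grip(opening, f_grip=None): finger opening in m; f_grip is the grip in N (None keeps the last); returns when the fingers have stopped.
- env.dwell(seconds).
- kin.inverse_kinematics(position, orientation): joint angles nearest the present ones, or None.
- env.get_state(): the state.
- camera(name): name is "side" or "top" or "wrist"; returns (picture, depth): 480x640x3 uint8, blue, green, red; 480x640 float32, m along the optical axis (not along the pixel's ray), 0 where there is no reading.
- calibration(name): a dict with "fx", "fy", "cx", "cy" (pixels), "rvec" (rotation vector, rad) and "tvec" (3), from world to camera coordinates, as OpenCV has them. Camera axes: x right, y down, z forward; pixel columns grow to the right and rows downward; lengths in m; the calibration is good to about 2 mm. The wrist camera is an equidistant fisheye: a pixel r from the principal point sees the ray r / f radians off the axis. A picture is of the moment at which its call begins: read the wrist's pose just before it. calibration takes no time and is no camera call; for the wrist camera it gives the pose at the moment of the call.
A pose or a line that the arm cannot do raises env.PlanningError and nothing moves.
- job.job_done(): hands the job in, once; it reports no verdict.
The state is a dict: "time": time; "qpos": joint angles; "joint_velocities": joint speeds; "joint_torque": joint torques, N m; "tcp_pos": TCP position; "orientation": TCP orientation; "force": force on the tool from outside, world axes, zero at the start; "torque": the same for the moment, N m; "opening": finger opening in m.
Only numpy, scipy, OpenCV 4.12 (cv2) and the standard library are available. Lean on these libraries where they do the work, as an engineer would, in place of code of your own. Each camera call takes 0.05 s, during which the arm holds its last target.

TASK

Lay the standing amber sample tube on its side in the blue cradle, in the middle of its two V supports and resting in both, and let go of it (the cap may point either way). Then take the hand-held moisture probe from its white tile, lift it over the white draught screen and finish while still holding it, steady and level, window down, hovering about 15 mm above the tube: centred on the tube, lengthwise along it, and never touching the tube with it. Do not bump the screen, and do not knock the bottle, the dish or the brass weight.

Things in the scene. Friction and masses are not known exactly. Their poses are not given: they have to be found in the camera images.
- tube_center (a point): Centre (half-way up) of the sample tube: amber glass, white label band, blue cap; a plain cylinder 40 mm in diameter and 110 mm long over the cap (the cap is the top 26 mm, as wide as the tube), 140 g, loose. It starts upright on the bench, so its centre is 55 mm up. z runs along the tube towards the cap.
- cradle_seat (a point): Where the centre of a tube lying properly in the cradle belongs: over the middle of the cradle, 45 mm above the bench. Its x axis is the line along which the tube lies (either way round); z is up.
- probe_center (a point): Centre of the hand-held moisture probe (loose, 350 g), 40 mm above its underside: a white box body 110 x 48 x 36 mm with an orange stripe and, centred on top, a black upright grip block 80 mm long, 26 mm wide, from 36 to 80 mm above the underside, to be gripped across its width. x is along its length, y across, z up. It starts window down on a tile whose top is 20 mm above the bench.
- probe_window (a point): Centre of the dark window on the flat underside of the probe (the lowest face), 40 mm below probe_center. Same axes as the probe.
- dock: The probe's dock, fixed: grey block 150 x 86 x 16 mm with a white tile on it, 20 mm high in all. Origin at the centre of its underside, x along its length, z up.
- screen: The draught screen, fixed: an upright white panel 300 mm long, 8 mm thick (10 mm at its aluminium rim), its top edge 110 mm above the bench, on an aluminium foot 300 x 50 x 8 mm; it stands between the dock and the cradle. Origin at the centre of the foot's underside, x along its length, y across, z up.
- cradle: The cradle, fixed: a blue base plate 120 x 70 x 8 mm with two aluminium V saddles, each 10 mm thick, 32 mm either side of its middle along x (54 mm clear between them). The V arms slope at 45 degrees and end about 39 mm above the bench, where the V is about 45 mm wide. Origin at the centre of the plate's underside, x as for cradle_seat.
- tube: The same sample tube; origin at the centre of its foot, z towards the cap.
- probe: The same probe; origin at the centre of its underside.
- reagent: Bystander: amber bottle 50 mm in diameter and 100 mm tall with a white cap, loose. Origin under its foot.
- dish: Bystander: white covered weighing dish, 52 mm in diameter, 41 mm tall, loose. Origin under its foot.
- weight: Bystander: brass calibration weight, 32 mm in diameter, 40 mm tall, loose. Origin under its foot.
Things that resemble listed ones, but are neither listed nor needed, are in the scene too. What is shaped like the tube but green is not meant.

How it is judged:
By the outcome, as a careful person would: the job done as asked, in the order asked, and still so for the second after the job is handed in, while the arm keeps its last pose, push and grip.
It also fails if it takes over 61 s, if anything falls off the work surface, if the arm or the gripper's body presses on something with over 40 N, if the wrist force passes 120 N, or if a joint passes its speed limit or range.

## Working session

There is one attempt and no reset: what is moved stays moved. The work goes in short steps, each a Python script; the robot and the scene stay as the last script left them, time stands still between calls to the robot, and variables do not carry over. Pictures are saved under pics/ and viewed, and the job is handed in when it is done.

```bash
mkdir -p pics; cat > h.py <<'E'
import numpy as np, cv2
from cell import env,kin,camera,calibration,job
from scipy.spatial.transform import Rotation as R
def cal(n):
    c=calibration(n); K=np.array([[c['fx'],0,c['cx']],[0,c['fy'],c['cy']],[0,0,1.]])
    Rm=cv2.Rodrigues(np.array(c['rvec'],float))[0]; return K,Rm,np.array(c['tvec'],float).ravel()
def plane(n,uv,z):
    K,Rm,t=cal(n); d=Rm.T@np.linalg.inv(K)@np.array([uv[0],uv[1],1.]); o=-Rm.T@t
    return o+d*(z-o[2])/d[2]
def cloud(n,depth):
    K,Rm,t=cal(n); v,u=np.mgrid[:480,:640]; z=depth
    P=np.stack([(u-K[0,2])/K[0,0]*z,(v-K[1,2])/K[1,1]*z,z],-1)
    return (P-t)@Rm
def quat(yaw,):  # tool down, tool y at world angle yaw
    y=np.array([np.cos(yaw),np.sin(yaw),0]); z=np.array([0,0,-1.]); x=np.cross(y,z)
    q=R.from_matrix(np.stack([x,y,z],1)).as_quat(); return [q[3],q[0],q[1],q[2]]
E
python3 - <<'E'
from h import *
for n in("top","side","wrist"):
    p,d=camera(n); cv2.imwrite(f"pics/{n}0.png",p); np.save(f"{n}0.npy",d)
    c=calibration(n);print(n,{k:np.round(v,3) for k,v in c.items()})
print(env.get_state())
E
```

```text
top {'fx': np.float64(521.688), 'fy': np.float64(521.688), 'cx': np.float64(316.882), 'cy': np.float64(246.083), 'rvec': array([ 2.206, -2.175,  0.101]), 'tvec': array([-0.013,  0.538,  1.158])}
side {'fx': np.float64(503.051), 'fy': np.float64(503.051), 'cx': np.float64(323.581), 'cy': np.float64(240.91), 'rvec': array([ 0.905, -2.486,  1.129]), 'tvec': array([0.409, 0.259, 0.818])}
wrist {'fx': np.float64(371.648), 'fy': np.float64(371.648), 'cx': np.float64(316.881), 'cy': np.float64(235.927), 'rvec': array([-2.322,  1.758,  0.244]), 'tvec': array([-0.675, -0.035,  0.377])}
{'time': 0.15, 'qpos': array([ 1.18890871,  0.47765348,  0.02235765,  1.5561837 , -0.01151667,
        1.10931377, -0.08309498]), 'joint_velocities': array([-0.00089939, -0.00119687, -0.00048542, -0.00305936, -0.00129333,
        0.00114884, -0.00047752]), 'joint_torque': array([ 1.81124458e-03, -5.96928084e+01,  1.60954434e+00, -2.81490022e+01,
        1.25932018e-02,  6.55798489e-03,  2.12241071e-05]), 'tcp_pos': array([ 0.18241369, -0.64952955,  0.30313736]), 'orientation': array([-7.00720555e-04,  9.90644002e-01,  1.36469597e-01, -1.42597494e-04]), 'force': array([-0.1856122 , -0.16626146, -0.48135391]), 'torque': array([ 0.00492811, -0.01451558,  0.00938315]), 'opening': 0.08531521240750127}
```

View pics/top0.png

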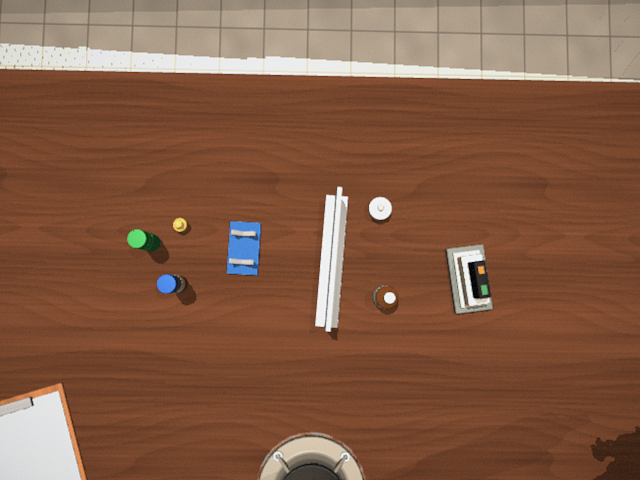

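View pics/side0.png

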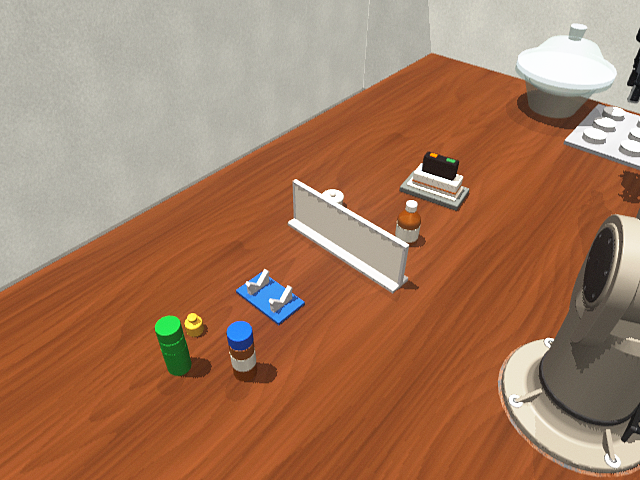

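View pics/wrist0.png

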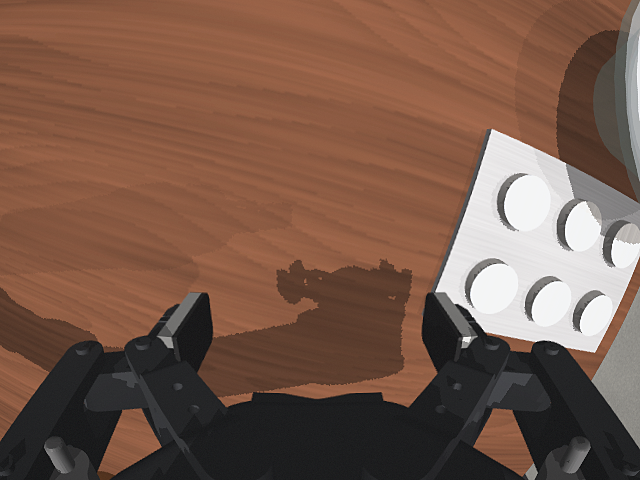

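The top view shows the tube candidates: blue-capped amber tube (168,284), green lookalike (138,239), and amber reagent bottle with white cap (388,298). I choose the blue-capped tube, at (241,350) in the side view. The other objects are the cradle (244,248), screen (332,260), dock and probe (470,280), dish (380,208) and brass weight (180,225).

```bash
cat > m.py <<'E'
from h import *
p=cv2.imread("pics/top0.png");d=np.load("top0.npy");P=cloud("top",d)
hsv=cv2.cvtColor(p,cv2.COLOR_BGR2HSV)
def box(m): 
    r=cv2.minAreaRect(P[m][:,:2].astype(np.float32)); return np.round(r[0],4),np.round(r[1],4),round(r[2],2)
print("bench z",np.median(P[350:400,200:300,2]))
blue=(hsv[...,0]>100)&(hsv[...,0]<130)&(hsv[...,1]>120)&(hsv[...,2]>60)
v,u=np.mgrid[:480,:640]
def reg(a,b,c,e): return (u>=a)&(u<b)&(v>=c)&(v<e)
m=blue&reg(150,200,265,305); z=P[m][:,2]; print("cap z",np.percentile(z,[5,50,95]))
mt=m&(P[...,2]>.1); c=cv2.minEnclosingCircle(P[mt][:,:2].astype(np.float32)); print("tube",c, P[mt][:,:2].mean(0))
# amber/side pts
mp=reg(150,200,265,305)&(P[...,2]>.02);print("all",box(mp))
m=blue&reg(215,275,210,285)&(P[...,2]<.02);print("cradle plate",box(m),np.median(P[m][:,2]))
m=reg(215,275,210,285)&(P[...,2]>.016)
n,l=cv2.connectedComponents(m.astype(np.uint8))
for i in range(1,n):
    if (l==i).sum()>20: print("saddle",(l==i).sum(),box(l==i),P[l==i][:,2].max())
m=reg(435,505,235,325)
for lo,hi,nm in((.012,.03,'dock'),(.05,.062,'body'),(.09,.108,'grip')):
    mm=m&(P[...,2]>lo)&(P[...,2]<hi);print(nm,mm.sum(),box(mm),np.median(P[mm][:,2]))
m=reg(300,365,175,345);mm=m&(P[...,2]>.095);print("screen top",box(mm),np.median(P[mm][:,2]))
for nm,rg in(("dish",(360,400,190,230)),("bottle",(365,405,280,315)),("weight",(168,192,212,238)),("green",(122,165,225,256))):
    mm=reg(*rg)&(P[...,2]>.02);print(nm,box(mm),P[mm][:,2].max())
# side view check
ps=cv2.imread("pics/side0.png");S=cloud("side",np.load("side0.npy"));h2=cv2.cvtColor(ps,cv2.COLOR_BGR2HSV)
bl=(h2[...,0]>100)&(h2[...,0]<130)&(h2[...,1]>120)&reg(222,260,315,385)
print("side cap",S[bl].min(0),S[bl].max(0))
st=reg(222,262,315,385)&(S[...,2]>.02)&(S[...,2]<.1);q=S[st]
from scipy.optimize import least_squares
f=least_squares(lambda c:np.hypot(q[:,0]-c[0],q[:,1]-c[1])-.02,q[:,:2].mean(0)+[.0,.01],loss='soft_l1',f_scale=.002);print("side tube axis",f.x,np.abs(f.fun).mean())
m=reg(400,475,145,210);
for lo,hi,nm in((.05,.062,'body'),(.097,.108,'grip')):
    mm=m&(S[...,2]>lo)&(S[...,2]<hi);print('side',nm,mm.sum(),box(mm))
bl=(h2[...,0]>100)&(h2[...,0]<130)&(h2[...,1]>120)&reg(225,310,260,325)
print("side plate",box(bl&(S[...,2]<.02)),np.median(S[bl][:,2]))
a=cv2.resize(p[200:320,120:270],None,fx=4,fy=4,interpolation=2);cv2.imwrite("pics/crop1.png",a)
a=cv2.resize(ps[300:390,150:310],None,fx=4,fy=4,interpolation=2);cv2.imwrite("pics/crop2.png",a)
E
python3 m.py
```

```text
bench z 0.0004097833857839029
cap z [0.10494495 0.11035938 0.11426186]
tube ((0.4510546624660492, 0.17017266154289246), 0.1566636711359024) [0.44827886 0.30556714]
all (array([0.4573, 0.1706]), array([0.0394, 0.312 ]), 4.02)
cradle plate (array([0.5329, 0.1622]), array([0.0703, 0.12  ]), 87.42) 0.008358560910296655
saddle 115 (array([0.5193, 0.0937]), array([0.2113, 0.032 ]), 57.15) 1.1953381873254925
saddle 114 (array([0.4824, 0.1004]), array([0.1851, 0.0203]), 74.95) 1.1953381873254925
dock 1132 (array([ 0.4689, -0.35  ]), array([0.1499, 0.0878]), 8.06) 0.01698428856367779
body 512 (array([ 0.4664, -0.3509]), array([0.1103, 0.0493]), 9.92) 0.05571341113942874
grip 496 (array([ 0.4664, -0.3512]), array([0.08  , 0.0275]), 9.68) 0.09969863678328879
screen top (array([ 0.5074, -0.0167]), array([0.0523, 0.3017]), 85.95) 0.11052851858747452
dish (array([ 0.5492, -0.0709]), array([0.0496, 0.2622]), 45.86) 1.1953381873254925
bottle (array([ 0.4252, -0.0829]), array([0.0481, 0.1927]), 0.46) 1.1953381873254925
weight (array([0.5246, 0.164 ]), array([0.3355, 0.0309]), 68.44) 1.1953381873254925
green (array([0.4881, 0.2053]), array([0.3894, 0.04  ]), 72.47) 1.1953381873254925
side cap [0.04328546 0.28755631 0.08394054] [0.46894684 0.60786562 0.72917479]
side tube axis [0.42124937 0.32757746] 0.005023955921088433
side body 376 (array([ 0.6111, -0.142 ]), array([0.0901, 0.4411]), 34.69)
side grip 296 (array([ 0.7079, -0.253 ]), array([0.0699, 0.1627]), 46.9)
side plate (array([0.436 , 0.0901]), array([0.1409, 0.1117]), 53.24) 0.008044569077023325
```

View pics/crop2.png

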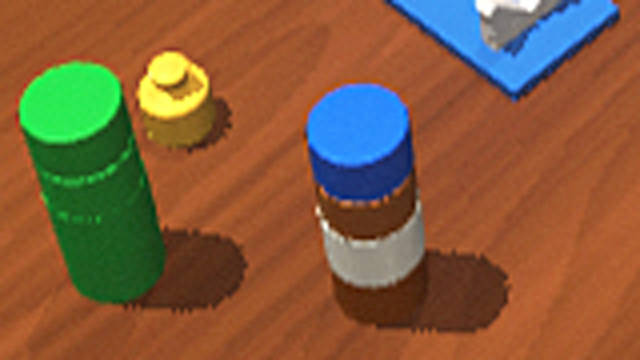

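The crop confirms the choice: amber glass, white band and blue cap at side-view pixel (241,350), with the green tube clearly separate. Next I refine the measurements with pixels that have no depth reading masked out.

```bash
sed -i 's/^p=cv2.imread("pics\/top0.png");d=np.load("top0.npy");P=cloud("top",d)/&;P[(d<=0)]=-9/; s/S=cloud("side",np.load("side0.npy"))/ds=np.load("side0.npy");S=cloud("side",ds);S[ds<=0]=-9/; s/(P\[...,2\]>\.1);/(P[...,2]>.1)\&(P[...,2]<.12);/; s/(P\[...,2\]<\.02)/(abs(P[...,2])<.02)/' m.py
cat >> m.py <<'E'
print("----")
m=blue&reg(150,200,265,305)&(abs(P[...,2]-.11)<.003);print("captop",box(m),plane("top",np.argwhere(m)[:,::-1].mean(0),.11))
st=reg(222,262,315,385)&(S[...,2]>.01)&(S[...,2]<.107);q=S[st]
f=least_squares(lambda c:np.hypot(q[:,0]-c[0],q[:,1]-c[1])-.02,q[:,:2].mean(0)+[.0,.01],loss='soft_l1',f_scale=.002);print("side tube axis",f.x,np.abs(f.fun).mean())
bl=(h2[...,0]>100)&(h2[...,0]<130)&(h2[...,1]>120)&reg(222,260,315,385)&(abs(S[...,2]-.11)<.003)
print("side captop",box(bl),plane("side",np.argwhere(bl)[:,::-1].mean(0),.11))
m=reg(222,272,225,270)&(P[...,2]>.016);  n,l=cv2.connectedComponents(m.astype(np.uint8))
for i in range(1,n): print("saddle",box(l==i))
sb=(h2[...,0]>100)&(h2[...,0]<130)&(h2[...,1]>120)&reg(225,310,260,325)&(abs(S[...,2]-.008)<.004)
print("side plate",box(sb))
E
python3 m.py
```

```text
bench z 0.0003804585117493635
cap z [0.10441887 0.11033963 0.11421891]
tube ((0.4482244849205017, 0.3075278699398041), 0.020016707479953766) [0.44827794 0.30656693]
all (array([0.4476, 0.3067]), array([0.0385, 0.0394]), 39.38)
cradle plate (array([0.5329, 0.1622]), array([0.0703, 0.12  ]), 87.42) 0.008358560910296655
saddle 113 (array([0.5629, 0.1615]), array([0.0519, 0.0102]), 86.01) 0.04292518421461419
saddle 113 (array([0.4995, 0.1644]), array([0.0519, 0.0098]), 87.34) 0.042119553019317066
dock 1132 (array([ 0.4689, -0.35  ]), array([0.1499, 0.0878]), 8.06) 0.01698428856367779
body 512 (array([ 0.4664, -0.3509]), array([0.1103, 0.0493]), 9.92) 0.05571341113942874
grip 496 (array([ 0.4664, -0.3512]), array([0.08  , 0.0275]), 9.68) 0.09969863678328879
screen top (array([ 0.5059, -0.0377]), array([0.0102, 0.3017]), 85.97) 0.1104066665501601
dish (array([ 0.6252, -0.1449]), array([0.0505, 0.0483]), 1.93) 0.04439740126841951
bottle (array([ 0.4259, -0.1547]), array([0.048, 0.049]), 1.13) 0.1048384534002386
weight (array([0.5813, 0.3052]), array([0.0296, 0.0298]), 4.3) 0.043100358300715
[... 223 characters left out ...]
ray([-4.1135, -4.6424]), array([13.0943,  0.0814]), 42.08)
side grip 296 (array([ 0.7079, -0.253 ]), array([0.0699, 0.1627]), 46.9)
side plate (array([-4.2491, -4.4442]), array([13.1637,  0.1475]), 44.44) 0.00803133688661098
----
captop (array([0.4487, 0.3076]), array([0.0351, 0.038 ]), 0.87) [0.44823025 0.30712737 0.11      ]
side tube axis [0.42130639 0.32756441] 0.005054958297997394
side captop (array([-4.3099, -4.4171]), array([13.1147,  0.0552]), 44.58) [0.44750279 0.30814747 0.11      ]
saddle (array([0.5629, 0.1615]), array([0.0519, 0.0102]), 86.01)
saddle (array([0.4995, 0.1644]), array([0.0519, 0.0098]), 87.34)
side plate (array([-4.2491, -4.4445]), array([13.1638,  0.0953]), 44.21)
```

```bash
cat >> h.py <<'E'
TUBE=np.array([.4480,.3075]); CR=np.array([.5320,.1625]); CYAW=np.radians(-2.6)
PR=np.array([.4664,-.3511]); PYAW=np.radians(9.8)
def pose(g,th,al,flip=0,off=.054):
    """grasp point g, heading th, tilt al from down -> TCP pos, quat"""
    h=np.array([np.cos(th),np.sin(th),0]); z=np.sin(al)*h-np.cos(al)*np.array([0,0,1.])
    y=np.array([-h[1],h[0],0])*(-1 if flip else 1); x=np.cross(y,z)
    q=R.from_matrix(np.stack([x,y,z],1)).as_quat(); return np.array(g)-off*z,[q[3],q[0],q[1],q[2]]
E
python3 - <<'E'
from h import *
f=lambda j:None if j is None else np.round(j,2)
for al in(60,65,70,75,80,90):
  a=np.radians(al)
  for th in (-10,10,34,50,60):
    for flip in(0,1):
     t=np.radians(th)
     g=pose([*TUBE,.06],t,a,flip); back=pose(np.array([*TUBE,.06])-.1*np.array([np.cos(t),np.sin(t),0]),t,a,flip);c=pose([*CR,.05],CYAW,a-np.pi/2,flip)
     up=pose([*TUBE,.2],t,a,flip)
     r=[kin.inverse_kinematics(*k) for k in(back,g,up,c)]
     print(al,th,flip,[k is not None for k in r], f(r[1]),f(r[3]))
E
```

```text
60 -10 0 [True, True, True, True] [-0.57  0.91 -0.79  2.3   1.81  1.6  -1.31] [ 0.18  0.93 -0.77  1.58  0.34  1.32  0.86]
60 -10 1 [True, True, True, True] [-0.57  0.91 -0.79  2.3   1.81  1.6   1.83] [-0.01  0.84 -0.46  1.59  0.12  1.25 -2.09]
60 10 0 [False, False, False, True] None [ 0.18  0.93 -0.77  1.58  0.34  1.32  0.86]
60 10 1 [False, False, False, True] None [-0.01  0.84 -0.46  1.59  0.12  1.25 -2.09]
60 34 0 [False, False, False, True] None [ 0.18  0.93 -0.77  1.58  0.34  1.32  0.86]
60 34 1 [False, False, False, True] None [-0.01  0.84 -0.46  1.59  0.12  1.25 -2.09]
60 50 0 [False, False, False, True] None [ 0.18  0.93 -0.77  1.58  0.34  1.32  0.86]
60 50 1 [False, False, False, True] None [-0.01  0.84 -0.46  1.59  0.12  1.25 -2.09]
60 60 0 [False, False, False, True] None [ 0.18  0.93 -0.77  1.58  0.34  1.32  0.86]
60 60 1 [False, False, False, True] None [-0.01  0.84 -0.46  1.59  0.12  1.25 -2.09]
65 -10 0 [True, True, True, True] [-0.59  0.98 -0.79  2.29  1.84  1.73 -1.36] [ 0.18  0.88 -0.76  1.64  0.37  1.23  0.84]
65 -10 1 [True, True, True, True] [-0.59  0.98 -0.79  
[... 3895 characters left out ...]
[False, True, False, True] [-1.29  1.22  0.02  2.42  1.99  1.77  1.12] [-0.07  0.59 -0.44  1.96  0.39  0.67 -2.37]
90 34 0 [False, False, False, True] None [ 0.17  0.68 -0.76  1.95  0.66  0.78  0.55]
90 34 1 [False, False, False, True] None [-0.07  0.59 -0.44  1.96  0.39  0.67 -2.37]
90 50 0 [False, False, False, True] None [ 0.17  0.68 -0.76  1.95  0.66  0.78  0.55]
90 50 1 [False, False, False, True] None [-0.07  0.59 -0.44  1.96  0.39  0.67 -2.37]
90 60 0 [False, True, False, True] [-0.15  1.2  -0.18  2.4   3.98  1.75 -1.13] [ 0.17  0.68 -0.76  1.95  0.66  0.78  0.55]
90 60 1 [False, True, False, True] [-0.15  1.2  -0.18  2.4   3.98  1.75  2.02] [-0.07  0.59 -0.44  1.96  0.39  0.67 -2.37]
```

```bash
cat >> h.py <<'E'
def fk(q,tool=.0):
    T=np.eye(4);out=[]
    for th,(d,al,a) in zip(q,[(.267,0,0),(0,-np.pi/2,0),(.293,np.pi/2,0),(0,np.pi/2,.0525),(.3425,np.pi/2,.0775),(0,np.pi/2,0),(.097,-np.pi/2,.076)]):
        c,s,ca,sa=np.cos(th),np.sin(th),np.cos(al),np.sin(al)
        T=T@np.array([[c,-s,0,a],[s*ca,c*ca,-sa,-sa*d],[s*sa,c*sa,ca,ca*d],[0,0,0,1]]);out.append(T)
    return out
E
python3 - <<'E'
from h import *
s=env.get_state();T=fk(s['qpos'])
print(T[-1],s['tcp_pos'], R.from_quat(np.roll(s['orientation'],-1)).as_matrix(), (s['tcp_pos']-T[-1][:3,3])@T[-1][:3,:3])
E
cat > scan.py <<'E'
from h import *
obst={'cradle':(.532,.1625,.045,.07),'green':(.541,.372,.115,.02),'weight':(.581,.305,.045,.016),'screen':(.506,-.038,.11,.02)}
for al in(65,70,75,80,90):
  for th in range(-180,180,15):
    a=np.radians(al);t=np.radians(th);h=np.array([np.cos(t),np.sin(t),0])
    k=[pose([*TUBE,.062]-.11*h,t,a),pose([*TUBE,.062],t,a),pose([*TUBE,.2],t,a)]
    r=[kin.inverse_kinematics(*x) for x in k]
    if any(x is None for x in r): continue
    T=fk(r[1]);w=T[5][:3,3];e=T[4][:3,3];fl=T[6][:3,3]
    print(al,th,np.round(r[1],2),'wrist',np.round(w,2),'forearm',np.round(e,2),'flange',np.round(fl,2),'elbow',np.round(T[3][:3,3],2), 'dmax',np.round([abs(r[0]-r[1]).max(),abs(r[2]-r[1]).max()],1))
for b in (0,-10,-20,-25):
  for th in (CYAW,CYAW+np.pi):
    print(b,round(th,1),[None if x is None else np.round(x,2) for x in [kin.inverse_kinematics(*pose([*CR,.05],th,np.radians(b),f)) for f in(0,1)]])
E
python3 scan.py
```

```text
[[ 0.26993084  0.96281894 -0.01081787  0.21092465]
 [ 0.96239552 -0.27013433 -0.02867602  0.55395576]
 [-0.03053209 -0.00267053 -0.99953022  0.31025822]
 [ 0.          0.          0.          1.        ]] [ 0.18241369 -0.64952955  0.30313736] [[ 9.62752058e-01  2.70385375e-01 -4.73780807e-04]
 [ 2.70385775e-01 -9.62751116e-01  1.34940878e-03]
 [-9.12726007e-05 -1.42724967e-03 -9.99998977e-01]] [-1.16570744  0.29767081  0.04193711]
65 -90 [-0.76  1.04 -0.38  1.48  0.71  1.84 -1.43] wrist [ 0.25 -0.44  0.12] forearm [ 0.25 -0.44  0.12] flange [ 0.25 -0.37  0.02] elbow [ 0.19 -0.21  0.37] dmax [0.3 0.2]
65 -75 [-0.69  1.05 -0.59  1.61  0.96  1.86 -1.45] wrist [ 0.24 -0.48  0.18] forearm [ 0.24 -0.48  0.18] flange [ 0.27 -0.44  0.07] elbow [ 0.19 -0.2   0.38] dmax [0.3 0.3]
65 -60 [-0.74  1.   -0.59  1.77  1.11  1.77 -1.41] wrist [ 0.26 -0.51  0.24] forearm [ 0.26 -0.51  0.24] flange [ 0.31 -0.5   0.13] elbow [ 0.18 -0.2   0.39] dmax [0.2 0.2]
65 -45 [-0.62  1.04 -0.79  1.92  1.37  1.85 -1.41] wrist [ 0.29 -0.52  0.3 ] forearm [ 0.29 -0.52  0.3 ] flange [ 0.36 -0.51  0.2 ] elbow [ 0.2  -
[... 10251 characters left out ...]
 0.94,  0.74]), array([-0.03,  0.67, -0.46,  1.84,  0.26,  0.87, -2.22])]
-10 3.1 [array([-0.23,  0.52, -0.28,  2.09,  0.53,  0.45, -2.55]), array([ 0.4 ,  0.84, -1.15,  2.05,  1.2 ,  0.92,  0.11])]
-20 -0.0 [array([ 0.17,  0.83, -0.75,  1.7 ,  0.4 ,  1.13,  0.82]), array([-0.01,  0.75, -0.46,  1.72,  0.18,  1.06, -2.14])]
-20 3.1 [array([-1.  ,  0.58,  0.62,  2.25, -0.94,  0.17, -1.22]), array([-0.43,  0.48, -0.1 ,  2.21,  1.  ,  0.27,  0.06])]
-25 -0.0 [array([ 0.18,  0.88, -0.76,  1.64,  0.37,  1.23,  0.84]), array([-0.01,  0.79, -0.46,  1.65,  0.15,  1.16, -2.11])]
-25 3.1 [array([-0.56,  0.48,  0.02,  2.27,  1.5 ,  0.23,  2.67]), array([-0.61,  0.49,  0.08,  2.27,  1.5 ,  0.2 , -0.48])]
```

The tool axis matches an xArm7-like chain, but the base yaw and offsets differ. I'll fit the kinematic model from IK samples so I can check arm clearances.

```bash
cat > fit.py <<'E'
from h import *
from scipy.optimize import least_squares
rng=np.random.default_rng(0); D=[]
while len(D)<80:
    r,az=rng.uniform(.45,.8),rng.uniform(-1.8,1.8)
    p,q=pose([r*np.cos(az),r*np.sin(az),rng.uniform(.05,.4)],az+rng.uniform(-1.5,1.5),rng.uniform(-.6,1.2))
    j=kin.inverse_kinematics(p,q)
    if j is not None: D.append((np.array(j),p,R.from_quat(np.roll(q,-1)).as_matrix()))
def chain(q,x):
    L=x[:7];o=x[7:14];T=np.eye(4);out=[]
    for th,(d,al,a) in zip(np.asarray(q)*SG+o,[(L[0],0,0),(0,-np.pi/2,0),(L[1],np.pi/2,0),(0,np.pi/2,L[2]),(L[3],np.pi/2,L[4]),(0,np.pi/2,0),(L[5],-np.pi/2,L[6])]):
        c,s,ca,sa=np.cos(th),np.sin(th),np.cos(al),np.sin(al)
        T=T@np.array([[c,-s,0,a],[s*ca,c*ca,-sa,-sa*d],[s*sa,c*sa,ca,ca*d],[0,0,0,1]]);out.append(T)
    return out
def res(x):
    r=[]
    for j,p,M in D:
        T=chain(j,x)[-1]; r+=list(T[:3,3]-p)+list(.3*(T[:3,:3]-M).ravel())
    return r
best=None
for s1 in(1,-1):
  for o1 in(0,2,4):
   for o7 in (0,3):
    SG=np.array([s1]+[1]*6)
    f=least_squares(res,[.267,.293,.05,.34,.08,.16,.076,o1,0,0,0,0,0,o7],max_nfev=60)
    if best is None or f.cost<best[0]: best=(f.cost,SG.copy(),f.x); print(f.cost,SG,np.round(f.x,4))
np.savez("fit.npz",sg=best[1],x=best[2])
E
time python3 fit.py
```

```text
29.341462382907988 [1 1 1 1 1 1 1] [ 0.2799 -0.2388 -0.0887  0.2285  0.0622 -0.0439 -0.0056  0.5834  0.2558
 -1.2005  0.8112  0.9119  1.3604  1.8773]
26.632693117799214 [1 1 1 1 1 1 1] [ 0.6431 -0.2108  0.09    0.3517  0.1657  0.2102 -0.1021 -0.6773  3.0023
 -1.6245  0.6153  3.5944 -0.6348  1.4108]
14.47404929141684 [-1  1  1  1  1  1  1] [ 0.2826  0.0411 -0.7054 -0.19   -0.1946  0.2399 -0.074   1.1984  2.3755
  1.3973  1.1857 -2.8294 -0.8534  2.0165]
13.442272255859532 [-1  1  1  1  1  1  1] [ 0.1586 -0.353   0.197  -0.0906 -0.2813  0.1335 -0.0305 -0.1047  3.1599
 -3.2224  1.2704  0.6312 -0.5914  1.7782]
real	2m44.097s
user	5m28.108s
sys	0m0.792s
```

```bash
python3 - <<'E'
s=open('fit.py').read().split('best=None')[0]
s=s.replace('<80','<30')+'''
best=None
import itertools
for sg in itertools.product((-1,1),(1,-1),(1,-1),(1,-1)):
  for o7 in(0,1.57,3.14,-1.57):
    SG=np.array([sg[0],1,sg[1],1,sg[2],1,sg[3]])
    o1=-.1 if sg[0]<0 else -2.49
    f=least_squares(res,[.267,.293,.05,.34,.08,.16,.076,o1,0,0,0,0,0,o7],max_nfev=15)
    if best is None or f.cost<best[0]: best=(f.cost,SG.copy(),f.x); print(f.cost,SG,np.round(f.x,4),flush=True)
  if best[0]<1e-4: break
np.savez("fit.npz",sg=best[1],x=best[2])
'''
open('fit2.py','w').write(s)
E
time OMP_NUM_THREADS=1 python3 fit2.py
```

```text
5.068973536574645 [-1  1  1  1  1  1  1] [ 0.2839  0.1734 -0.8042 -0.3228 -0.1892  0.1736  0.0324  1.5451  2.3142
  1.8159  1.4406 -2.0001 -0.8764  1.1344]
5.0267605609268085 [-1  1  1  1  1  1  1] [ 0.2291  0.0528 -1.0129  0.2414 -0.445  -0.0643  0.1788  1.2856  2.362
  1.4858  0.9968  0.2861 -1.7564 -1.5011]
1.178551180928877 [-1  1  1  1  1  1 -1] [ 0.1048 -0.5214 -1.0852  0.4247  0.1295  0.0584  0.1223  0.0584  2.9621
  0.3263 -0.3214  2.9137  0.9454  1.2802]
1.120159776166672 [-1  1  1  1  1  1 -1] [ 0.1515 -0.4406 -1.0675  0.3702  0.197   0.0212  0.1474  0.0879  2.9771
  0.3138 -0.5212  2.9615  1.1538  1.4001]
0.633860133170032 [-1  1  1  1 -1  1 -1] [ 0.2525 -0.073  -1.0476 -0.6912  0.2698  0.2575 -0.0049 -0.097   3.1104
 -0.0264  2.8294 -0.0492 -0.1835 -1.5183]
0.6338539994215453 [-1  1  1  1 -1  1 -1] [ 0.2526 -0.073  -1.047  -0.6908  0.2695  0.2575 -0.0053 -0.0972  3.1111
 -0.0276  2.8283 -0.0508 -0.1841  4.7672]
0.6338539608611357 [-1  1  1  1 -1  1 -1] [ 0.2526 -0.073  -1.0469 -0.6907  0.2694  0.2575 -0.0054 -0.0972  3.1112
 -0.0276  2.8283 -0.0509 -0.1842 -1.5159]
0.6338539488110849 [-1  1 -1  1 -1  1 -1] [ 0.2527  0.073   1.0469 -0.6907  0.2694  0.2575 -0.0054 -0.0972 -0.0304
  0.0277 -0.3134 -0.051  -0.1842 -1.5158]
real	1m17.875s
user	1m14.788s
sys	0m0.273s
```

```bash
cat > fit3.py <<'E'
exec(open('fit2.py').read().split('def chain')[0].replace('<30','<60'))
SG=np.array([-1,1,-1,1,-1,1,-1])
AL=np.array([0,-1,1,1,1,1,-1])*np.pi/2
def chain(q,x):
    X=x[:35].reshape(7,5) if 0 else x[:28].reshape(7,4); T=np.eye(4);out=[]
    for th,(d,al,a,o) in zip(np.asarray(q)*SG,X):
        th=th+o;c,s,ca,sa=np.cos(th),np.sin(th),np.cos(al),np.sin(al)
        T=T@np.array([[c,-s,0,a],[s*ca,c*ca,-sa,-sa*d],[s*sa,c*sa,ca,ca*d],[0,0,0,1]]);out.append(T)
    return out
def res(x):
    r=[]
    for j,p,M in D:
        T=chain(j,x)[-1]; r+=list(T[:3,3]-p)+list(.3*(T[:3,:3]-M).ravel())
    return np.r_[r,(x-x0)*1e-3]
best=None
for s4 in(1,-1):
 for s5 in (1,-1):
  for s6 in(1,-1):
   for o7 in(-1.5,1.6,0,3.1):
    X=np.zeros((7,4));X[:,0]=[.267,0,.293,0,.3425,0,.16];X[:,1]=AL;X[:,2]=[0,0,0,.0525*s4,.0775*s5,0,.076*s6];X[0,3]=-.1;X[6,3]=o7
    x0=X.ravel();f=least_squares(res,x0,max_nfev=25)
    if best is None or f.cost<best[0]: best=(f.cost,SG.copy(),f.x); print(f.cost,s4,s5,s6,o7);print(np.round(f.x.reshape(7,4),3),flush=True)
   if best[0]<1e-4: break
np.savez("fit.npz",sg=best[1],x=best[2])
E
time OMP_NUM_THREADS=1 timeout 500 python3 fit3.py
```

```text
0.7409401668687099 1 1 1 -1.5
[[ 2.280e-01  1.200e-02  1.000e-03 -1.950e-01]
 [-3.700e-02 -1.643e+00 -1.400e-02 -3.700e-02]
 [ 5.210e-01  1.493e+00 -1.300e-02  1.785e+00]
 [ 1.384e+00  1.848e+00  4.200e-01  1.187e+00]
 [-9.670e-01 -4.000e-03  5.030e-01 -1.610e+00]
 [-1.500e-02  1.138e+00  1.000e-03 -4.000e-03]
 [ 2.600e-01 -1.059e+00  1.900e-02 -1.769e+00]]
0.7094338446033066 1 1 1 1.6
[[ 2.690e-01 -0.000e+00  1.000e-03  8.300e-02]
 [-2.400e-02 -1.576e+00  9.000e-03  3.700e-02]
 [ 5.070e-01  1.609e+00 -3.100e-02 -1.742e+00]
 [-1.926e+00  1.385e+00  5.500e-01  1.312e+00]
 [-1.505e+00  3.134e+00  5.910e-01  1.339e+00]
 [-1.700e-02  2.044e+00 -3.500e-02 -1.530e-01]
 [ 2.230e-01 -1.747e+00  1.900e-02  5.134e+00]]
0.41708330886178485 1 1 -1 -1.5
[[ 2.090e-01  1.900e-02  1.100e-02 -1.240e-01]
 [-3.900e-02 -1.514e+00 -2.900e-02 -2.600e-02]
 [ 4.970e-01  1.435e+00 -8.000e-03  2.351e+00]
 [-1.990e-01  1.591e+00  1.080e-01 -1.000e-03]
 [ 6.940e-01 -7.240e-01  1.440e-01 -2.130e-01]
 [ 9.000e-03  1.228e+00 -3.700e-02  2.100e-02]
 [ 2.050e-01 -1.233e+00  2.400e-02 -1.824e+00]]
0.0014477334828558233 1 -1 -1 -1.5
[[ 2.870e-01  0.000e+00  0.000e+00 -0.000e+00]
 [-3.100e-02 -1.570e+00 -0.000e+00 -0.000e+00]
 [ 5.360e-01  1.571e+00  0.000e+00  3.140e+00]
 [-3.200e-02  1.572e+00 -1.300e-02  7.000e-03]
 [ 4.620e-01 -1.568e+00  3.000e-03  5.000e-03]
 [-1.000e-03  1.569e+00 -1.000e-03 -2.000e-03]
 [ 2.520e-01 -1.573e+00  0.000e+00 -1.574e+00]]
real	2m54.866s
user	2m51.292s
sys	0m0.168s
```

Good fit: shoulder at 0.287, links of 0.536 and 0.462, and wrist to TCP 0.252 m. Next I scan the grasp headings with clearances.

```bash
cat >> h.py <<'E'
_F=np.load("fit.npz")
def links(q):
    T=np.eye(4);out=[]
    for th,(d,al,a,o) in zip(np.asarray(q)*_F['sg'],_F['x'][:28].reshape(7,4)):
        th=th+o;c,s,ca,sa=np.cos(th),np.sin(th),np.cos(al),np.sin(al)
        T=T@np.array([[c,-s,0,a],[s*ca,c*ca,-sa,-sa*d],[s*sa,c*sa,ca,ca*d],[0,0,0,1]]);out.append(T)
    return np.array([[0,0,.287],out[3][:3,3],out[4][:3,3],out[6][:3,3]])  # shoulder, elbow, wrist, tcp
OB={'cradle':(.532,.1625,.045,.065),'plate2':(.48,.165,.045,.045),'green':(.541,.372,.117,.02),'weight':(.581,.305,.045,.016),'bottle':(.426,-.155,.105,.025),'dish':(.625,-.145,.045,.026)}
def clear(q):
    L=links(q);best=(9,'')
    for i,rad in((0,.075),(1,.07),(2,.055)):
        for s in np.linspace(0,1,25):
            p=L[i]*(1-s)+L[i+1]*s
            if i==0 and s<.3: continue
            best=min(best,(p[2]-rad,'bench%d'%i))
            for k,(x,y,h,r) in OB.items():
                dd=np.hypot(max(np.hypot(p[0]-x,p[1]-y)-r,0),max(p[2]-h,0))-rad; best=min(best,(dd,k+str(i)))
            ys=np.array([[.506-.15*np.cos(.07)*u,-.038+.15*.07*u] for u in np.linspace(-1,1,9)])
            dd=np.hypot(max(np.hypot(*(ys-p[:2]).T).min()-.008,0),max(p[2]-.11,0))-rad;best=min(best,(dd,'screen%d'%i))
    return round(best[0],3),best[1]
E
cat > scan.py <<'E'
from h import *
for al in(60,65,70,75,80,90):
  for th in range(-180,180,15):
    a=np.radians(al);t=np.radians(th);h=np.array([np.cos(t),np.sin(t),0])
    for f in(0,1):
     k=[pose([*TUBE,.062]-.11*h,t,a,f),pose([*TUBE,.062],t,a,f),pose([*TUBE,.2],t,a,f)]
     r=[kin.inverse_kinematics(*x) for x in k]
     if any(x is None for x in r): continue
     c=[clear(x) for x in r]
     if min(c)[0]>.0: print(al,th,f,np.round(r[1],2),c,'dmax',np.round([abs(r[0]-r[1]).max(),abs(r[2]-r[1]).max()],1))
print(np.round(links(env.get_state()['qpos']),3))
E
python3 scan.py
```

```text
60 -105 0 [-0.56  1.09 -0.59  1.4   0.65  1.91 -1.62] [(np.float64(0.023), 'green2'), (np.float64(0.003), 'green2'), (np.float64(0.068), 'green2')] dmax [0.6 0.6]
60 -105 1 [-0.56  1.09 -0.59  1.4   0.65  1.91  1.53] [(np.float64(0.023), 'green2'), (np.float64(0.003), 'green2'), (np.float64(0.068), 'green2')] dmax [0.6 0.6]
60 -90 0 [-0.62  1.05 -0.59  1.51  0.8   1.86 -1.51] [(np.float64(0.027), 'bench2'), (np.float64(0.022), 'green2'), (np.float64(0.074), 'green2')] dmax [0.3 0.2]
60 -90 1 [-0.62  1.05 -0.59  1.51  0.8   1.86  1.63] [(np.float64(0.027), 'bench2'), (np.float64(0.022), 'green2'), (np.float64(0.074), 'green2')] dmax [0.3 0.2]
60 -75 0 [-0.55  1.08 -0.79  1.63  1.04  1.91 -1.51] [(np.float64(0.028), 'bench2'), (np.float64(0.029), 'bench2'), (np.float64(0.082), 'green2')] dmax [0.3 0.3]
60 -75 1 [-0.55  1.08 -0.79  1.63  1.04  1.91  1.64] [(np.float64(0.028), 'bench2'), (np.float64(0.029), 'bench2'), (np.float64(0.082), 'green2')] dmax [0.3 0.3]
60 -60 0 [-0.58  1.03 -0.79  1.78  1.18  1.84 -1.43] [(np.float64(0.029), 'bench2'), (np.float64(0.03), 'bench2'), (np.float64
[... 8325 characters left out ...]
1 -1.51] [(np.float64(0.012), 'bench2'), (np.float64(0.012), 'bench2'), (np.float64(0.097), 'green2')] dmax [0.4 0.3]
80 -30 1 [-0.82  1.08 -0.59  2.04  1.52  1.91  1.63] [(np.float64(0.012), 'bench2'), (np.float64(0.012), 'bench2'), (np.float64(0.097), 'green2')] dmax [0.4 0.3]
80 -15 0 [-0.99  1.02 -0.38  2.22  1.67  1.73 -1.6 ] [(np.float64(0.012), 'bench2'), (np.float64(0.012), 'bench2'), (np.float64(0.104), 'green2')] dmax [0.2 0.3]
80 -15 1 [-0.99  1.02 -0.38  2.22  1.67  1.73  1.54] [(np.float64(0.012), 'bench2'), (np.float64(0.012), 'bench2'), (np.float64(0.104), 'green2')] dmax [0.2 0.3]
[[ 0.     0.     0.287]
 [ 0.037 -0.263  0.757]
 [ 0.182 -0.649  0.55 ]
 [ 0.181 -0.647  0.297]]
```

```bash
cat > a1.py <<'E'
from h import *
A=np.radians(70);TH=np.radians(-45);h=np.array([np.cos(TH),np.sin(TH),0])
T=np.array([*TUBE,.055])
v1=pose(T-.10*h+[0,0,.17],TH,A); v2=pose(T-.10*h,TH,A); v3=pose(T,TH,A); v4=pose(T+[0,0,.17],TH,A)
q0=env.get_state()['qpos'];q1=kin.inverse_kinematics(*v1)
print(np.round(q1,2),sorted(clear(q0+(q1-q0)*s) for s in np.linspace(0,1,15))[:3])
for s in(.25,.5,.75): print(np.round(links(q0+(q1-q0)*s)[2:],2).tolist())
c=pose([*CR,.20],CYAW,A-np.pi/2)
q4=kin.inverse_kinematics(*v4)
qc=kin.inverse_kinematics(*c);print('lift',np.round(q4,2),clear(q4),'cradle',np.round(qc,2),clear(qc),sorted(clear(q4+(qc-q4)*s) for s in np.linspace(0,1,15))[:2])
print(clear(kin.inverse_kinematics(*pose([*CR,.045],CYAW,A-np.pi/2))))
E
python3 a1.py
```

```text
[-0.96  0.74 -0.59  1.83  1.07  1.89 -1.22] [(np.float64(0.055), 'screen2'), (np.float64(0.077), 'screen2'), (np.float64(0.08), 'screen2')]
[[0.53, -0.41, 0.48], [0.44, -0.41, 0.24]]
[[0.66, -0.01, 0.42], [0.54, -0.12, 0.22]]
[[0.51, 0.38, 0.36], [0.51, 0.17, 0.22]]
lift [-0.79  0.69 -0.59  1.93  1.18  1.8  -1.18] (np.float64(0.111), 'green2') cradle [ 0.32  0.72 -1.    1.62  0.38  1.4   0.77] (np.float64(0.146), 'cradle2') [(np.float64(0.092), 'green2'), (np.float64(0.092), 'green2')]
(np.float64(-0.008), 'cradle2')
```

```bash
cat > a2.py <<'E'
from h import *
exec(open('a1.py').read().split('q0=')[0].split('import *')[1])
v0=pose(T-.10*h+[0,0,.27],TH,A)
q0=env.get_state()['qpos'];q1=kin.inverse_kinematics(*v0)
def tips(q):
    L=links(q);d=(L[3]-L[2])/np.linalg.norm(L[3]-L[2]);return L[3]+.073*d
print([np.round(tips(q0+(q1-q0)*s),2).tolist() for s in np.linspace(0,1,9)])
assert min(tips(q0+(q1-q0)*s)[2] for s in np.linspace(0,1,20))>.18
env.reach(*v0);print(env.get_state()['time'])
p,_=camera('side');cv2.imwrite('pics/s1.png',p)
env.movel(v2[0],velocity=.2);s=env.get_state();print(s['time'],s['tcp_pos']-v2[0])
p,_=camera('side');cv2.imwrite('pics/s2.png',p);p,_=camera('wrist');cv2.imwrite('pics/w2.png',p)
E
python3 a2.py
```

```text
[[0.18, -0.65, 0.22], [0.32, -0.54, 0.21], [0.42, -0.41, 0.2], [0.48, -0.28, 0.21], [0.52, -0.15, 0.22], [0.53, -0.02, 0.23], [0.51, 0.11, 0.26], [0.47, 0.24, 0.28], [0.39, 0.37, 0.31]]
3.8
5.35 [9.87862665e-05 3.85780157e-04 8.51097925e-04]
```

View pics/s2.png

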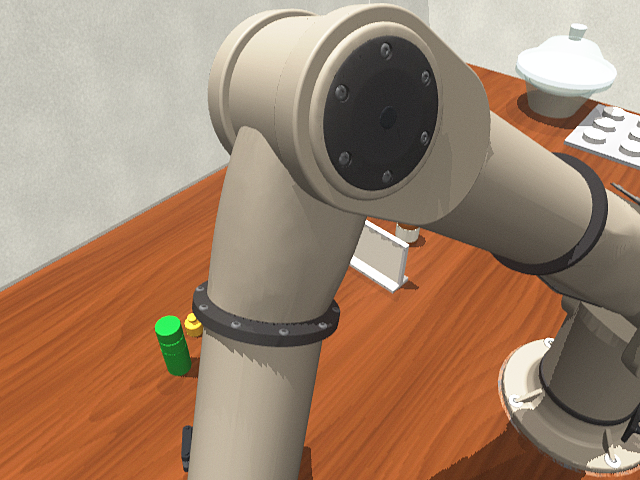

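View pics/w2.png

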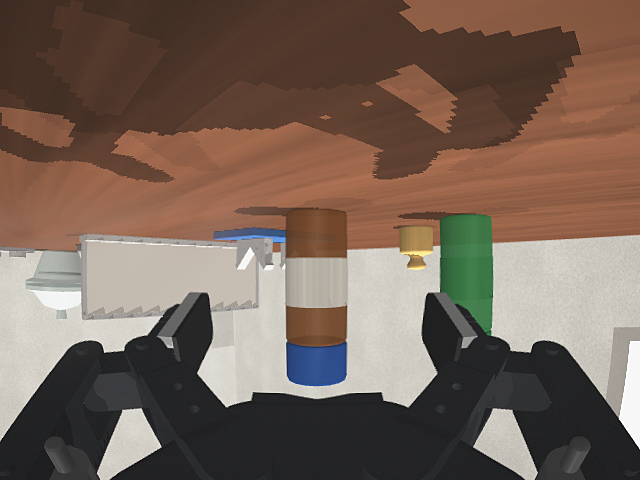

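The wrist view (inverted) shows the amber tube centred between the fingers at column 317, against a principal column of 316.9. The green tube is off to the side at 466. Next: approach, grip and lift.

```bash
cat > a3.py <<'E'
from h import *
exec(open('a1.py').read().split('q0=')[0].split('import *')[1])
K,Rm,t=cal('wrist');print('cam pos',np.round(-Rm.T@t,3))
print(env.movel(v3[0],velocity=.12,stop_force=8), env.get_state()['time'])
s=env.get_state();print(s['tcp_pos']-v3[0],s['force'])
env.grip(.0,40);s=env.get_state();print('open',s['opening'],s['time'],s['force'])
env.movel(v4[0],velocity=.2);s=env.get_state();print(s['opening'],s['time'],s['force'],s['tcp_pos']-v4[0])
p,_=camera('wrist');cv2.imwrite('pics/w3.png',p)
E
python3 a3.py
```

```text
cam pos [0.279 0.477 0.033]
False 6.4333
[-0.00054664  0.00083494 -0.00015759] [-0.27842408  0.72065523 -0.5726236 ]
open 0.03918076215048804 6.925 [-1.64963397  0.91266134  0.8246064 ]
0.038860899708129316 7.925 [-0.37509489 -0.50260685 -1.97749976] [-0.00016293 -0.00038556 -0.00104729]
```

View pics/w3.png

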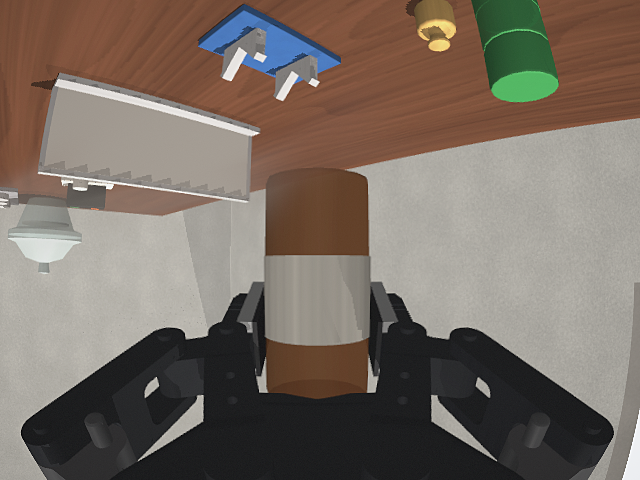

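The tube is held upright between the pads, opening 39 mm. Now I move it over the cradle, rotating it to horizontal.

```bash
cat > a4.py <<'E'
from h import *
c=pose([*CR,.16],CYAW,np.radians(-20))
env.reach(*c);s=env.get_state();print(s['time'],s['opening'],s['tcp_pos']-c[0])
for n in('side','top','wrist'):
    p,d=camera(n);cv2.imwrite(f'pics/{n}4.png',p);np.save(f'{n}4.npy',d)
E
python3 a4.py
```

```text
9.8583 0.03887675436957811 [-0.00070525  0.00078702 -0.00040296]
```

View pics/side4.png

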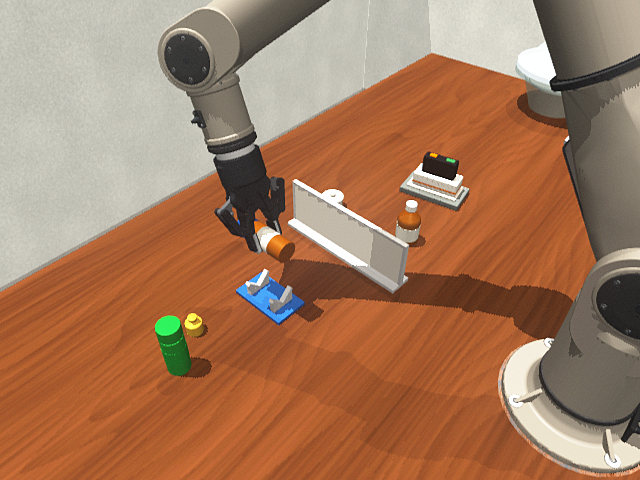

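View pics/wrist4.png

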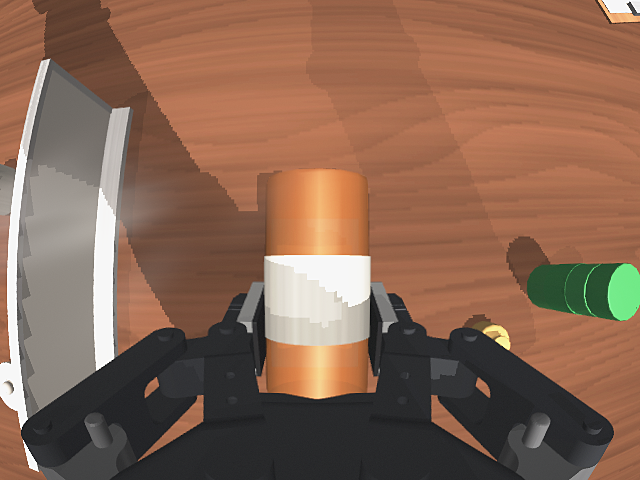

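The tube is level above the cradle with its foot towards the robot (side view, about 268,243). Lowering with a force stop.

```bash
cat > a5.py <<'E'
from h import *
a=np.radians(-20)
env.movel(pose([*CR,.065],CYAW,a)[0],velocity=.12)
r=env.movel(pose([*CR,.0435],CYAW,a)[0],velocity=.03,stop_force=5)
s=env.get_state();print(r,s['time'],s['force'],s['torque'],'grasp pt',s['tcp_pos']+pose([0,0,0],CYAW,a)[0]*-1)
for n in('side',):
    p,d=camera(n);cv2.imwrite(f'pics/{n}5.png',p)
E
python3 a5.py
```

```text
True 11.525 [ 0.62095977 -0.6189418   3.04133741] [-0.22088849 -0.36699211  0.06127186] grasp pt [0.53183191 0.16180887 0.04720503]
```

```bash
python3 -c "
import cv2;p=cv2.imread('pics/side5.png');cv2.imwrite('pics/side5c.png',cv2.resize(p[180:340,170:350],None,fx=3.5,fy=3.5))"
```

```text
(no output)
```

View pics/side5c.png

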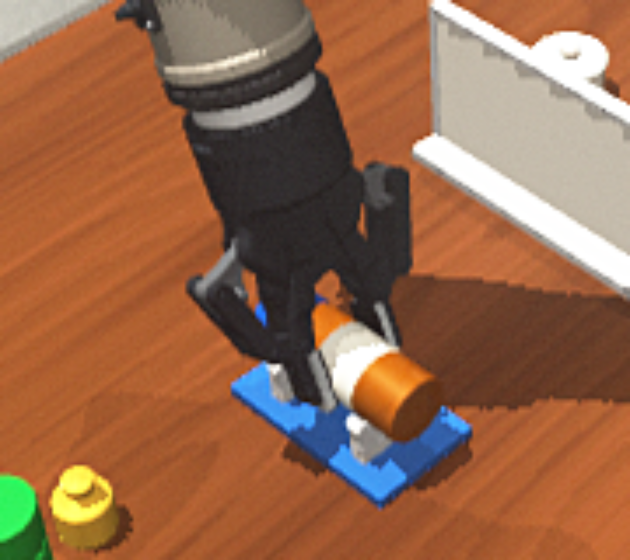

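```bash
cat > a6.py <<'E'
from h import *
a=np.radians(-20)
r=env.movel(pose([*CR,.0445],CYAW,a)[0],velocity=.02,stop_force=8)
s=env.get_state();print(r,s['time'],s['force'],'grasp pt',s['tcp_pos']+pose([0,0,0],CYAW,a)[0]*-1)
env.grip(.07,40);s=env.get_state();print(s['time'],s['opening'],s['force'])
z=-pose([0,0,0],CYAW,a)[0]/.054
env.movel(s['tcp_pos']-.0*z+np.array([.0,0,0])-.13*np.array([-.0,0,0])-z*.13,velocity=.15)
print(env.get_state()['time'])
for n in('side','top'):
    p,d=camera(n);cv2.imwrite(f'pics/{n}6.png',p);np.save(f'{n}6.npy',d)
p=cv2.imread('pics/side6.png');cv2.imwrite('pics/side6c.png',cv2.resize(p[180:340,170:350],None,fx=3.5,fy=3.5))
E
python3 a6.py
```

```text
True 11.7833 [-0.62096826 -1.487261    6.04709179] grasp pt [0.53198233 0.16168073 0.04683805]
12.1917 0.06979575464778627 [0.11959305 0.10544597 0.97531061]
13.2083
```

View pics/side6c.png

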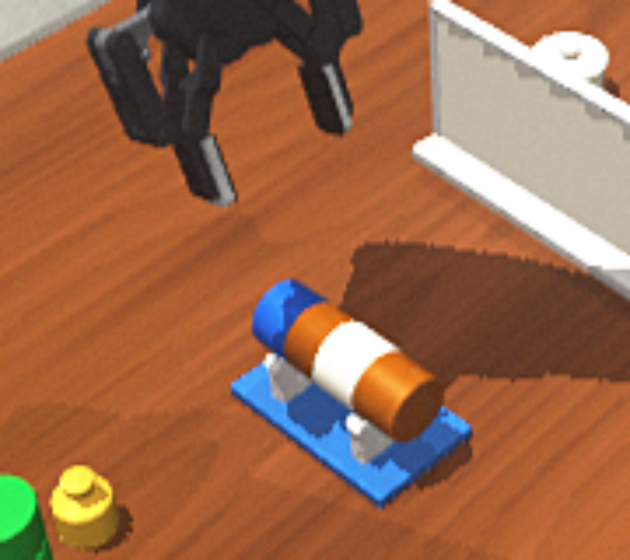

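View pics/top6.png

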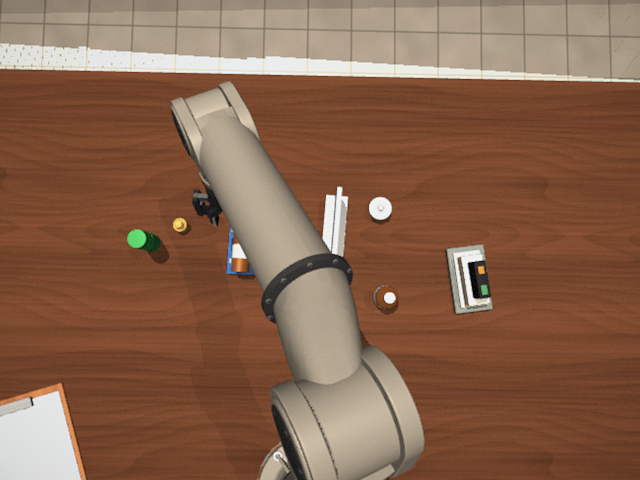

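The tube lies in both Vs, cap away from the robot (side crop, from about 285,315 to 410,400). Next I go to the probe by a high route, after a path check.

```bash
cat > a7.py <<'E'
from h import *
def tips(q):
    L=links(q);d=(L[3]-L[2])/np.linalg.norm(L[3]-L[2]);return L[3]+.073*d
s=env.get_state();q0=s['qpos'];print(s['tcp_pos'],np.round(q0,2))
for f in(0,1):
    g=pose([*PR,.23],PYAW,0,f);q1=kin.inverse_kinematics(*g)
    gl=kin.inverse_kinematics(*pose([*PR,.083],PYAW,0,f))
    hv=kin.inverse_kinematics(*pose([*CR,.142],CYAW,0,f))
    print(f,np.round(q1,2),np.round(gl,2),np.round(hv,2),[np.round(tips(q0+(q1-q0)*t),2).tolist() for t in np.linspace(0,1,7)],sorted(clear(q0+(q1-q0)*t) for t in np.linspace(0,1,15))[:2])
E
python3 a7.py
```

```text
[0.59367585 0.15852703 0.21791487] [-0.03  0.65 -0.42  1.55  0.1   1.31  1.07]
0 [ 0.76  0.36 -0.29  1.78  0.12  1.01  2.17] [ 0.78  0.56 -0.32  1.89  0.25  0.73  2.06] [-0.08  0.45 -0.41  1.92  0.24  0.83  0.91] [[0.56, 0.16, 0.14], [0.58, 0.07, 0.15], [0.59, -0.02, 0.16], [0.58, -0.11, 0.17], [0.55, -0.19, 0.18], [0.51, -0.28, 0.2], [0.46, -0.35, 0.21]] [(np.float64(0.071), 'screen2'), (np.float64(0.073), 'screen2')]
1 [ 0.31  0.35  0.29  1.82 -0.12  0.99 -0.75] [ 0.29  0.56  0.33  1.92 -0.27  0.7  -0.62] [-0.66  0.43  0.32  1.96 -0.19  0.79 -1.85] [[0.56, 0.16, 0.14], [0.58, 0.07, 0.15], [0.58, -0.02, 0.15], [0.57, -0.1, 0.16], [0.55, -0.19, 0.18], [0.51, -0.27, 0.19], [0.46, -0.35, 0.21]] [(np.float64(0.061), 'screen2'), (np.float64(0.065), 'screen2')]
```

```bash
cat > a8.py <<'E'
from h import *
s=env.get_state();env.movel(s['tcp_pos']+[0,0,.09],velocity=.25)
g=pose([*PR,.19],PYAW,0,0);env.reach(*g);s=env.get_state();print(s['time'],s['tcp_pos']-g[0],s['opening'])
for n in('side','top','wrist'):
    p,d=camera(n);cv2.imwrite(f'pics/{n}8.png',p);np.save(f'{n}8.npy',d)
E
python3 a8.py
```

```text
15.7167 [1.07984663e-03 1.19055205e-03 5.83706551e-05] 0.07002472530545523
```

View pics/wrist8.png

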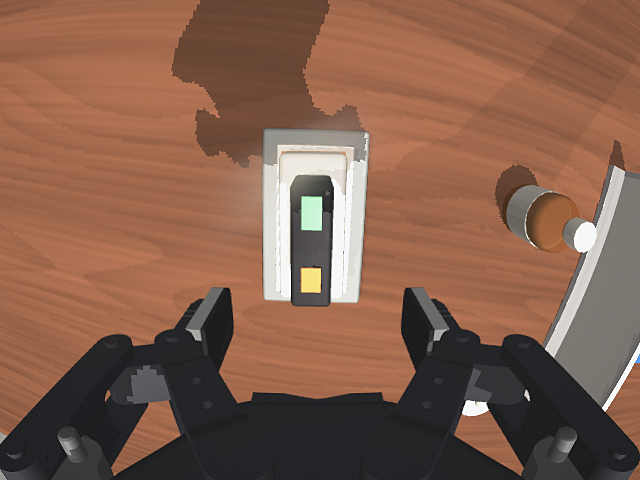

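View pics/top8.png

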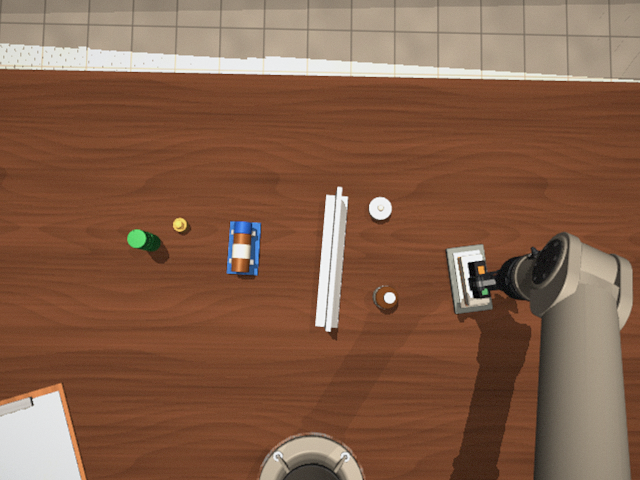

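The wrist view shows the probe's grip block centred at column ~311, rows 176–306, slightly left of the tool axis. The top view shows the tube in the cradle at (241,248). I'll measure both.

```bash
cat > m8.py <<'E'
from h import *
p=cv2.imread('pics/wrist8.png');c=calibration('wrist');K,Rm,t=cal('wrist')
hsv=cv2.cvtColor(p,cv2.COLOR_BGR2HSV)
v,u=np.mgrid[:480,:640]
m=(((hsv[...,2]<75))|((hsv[...,1]>70)&(hsv[...,2]>150)&(hsv[...,0]>15)))&(u>288)&(u<336)&(v>170)&(v<309)
d=np.load('wrist8.npy')
def ray(px):
    xy=(px-[c['cx'],c['cy']])/c['fx'];r=np.linalg.norm(xy,axis=-1,keepdims=True)
    return np.concatenate([np.sin(r)*xy/r,np.cos(r)],-1)
o=-Rm.T@t
px=np.argwhere(m)[:,::-1].astype(float);dr=ray(px)
Z=d[m][:,None]; C=dr/dr[:,2:]*Z; W=(C-t)@Rm
ok=(abs(W[:,2]-.1)<.004)&(Z[:,0]>0); r=cv2.minAreaRect(W[ok][:,:2].astype(np.float32));print('depth grip top',r,np.median(W[ok][:,2]))
dw=dr@Rm; W2=o+dw*((.1-o[2])/dw[:,2:]);k=cv2.minAreaRect(W2[ok][:,:2].astype(np.float32));print('ray',k)
# tube via top
p=cv2.imread('pics/top8.png');d=np.load('top8.npy');P=cloud('top',d);P[d<=0]=-9
m=(u>222)&(u<266)&(v>212)&(v<284)&(P[...,2]>.052)&(P[...,2]<.08)
r=cv2.minAreaRect(P[m][:,:2].astype(np.float32));print('tube top strip',r,np.percentile(P[m][:,2],[50,90,99]))
q=P[m];i=q[:,0]>.532
for sel in(q[:,0]<.50,(q[:,0]>=.5)&(q[:,0]<.565),q[:,0]>.565):
    z=q[sel][:,2];print(np.percentile(z,[90,97]),q[sel][:,1].min(),q[sel][:,1].max())
h=cv2.cvtColor(p,cv2.COLOR_BGR2HSV)
m=(u>215)&(u<275)&(v>210)&(v<290)&(h[...,0]>100)&(h[...,0]<130)&(h[...,1]>120)&(abs(P[...,2]-.008)<.004)
print('plate',cv2.minAreaRect(P[m][:,:2].astype(np.float32)))
m=(u>435)&(u<505)&(v>235)&(v<325)&(abs(P[...,2]-.1)<.008);print('probe again',cv2.minAreaRect(P[m][:,:2].astype(np.float32)))
E
python3 m8.py
```

```text
depth grip top ((0.46689292788505554, -0.3543746769428253), (0.07928059995174408, 0.024761563166975975), 8.714971542358398) 0.09885094753106068
ray ((0.4659196734428406, -0.35448652505874634), (0.07831468433141708, 0.024413300678133965), 8.740594863891602)
tube top strip ((0.5308701395988464, 0.16275592148303986), (0.039231013506650925, 0.10970131307840347), 86.75216674804688) [0.06270376 0.06661757 0.06914407]
[0.06659825 0.068236  ] 0.1469093712757748 0.1829836386411003
[0.06671581 0.06797434] 0.14248255649978592 0.18342704535336987
[0.06614407 0.06751443] 0.14134168319755028 0.1804288173258697
plate ((0.531919002532959, 0.16257867217063904), (0.06917569041252136, 0.11879770457744598), 87.5941162109375)
probe again ((0.4664030373096466, -0.35156962275505066), (0.08007708191871643, 0.027387263253331184), 8.688891410827637)
```

```bash
cat > a9.py <<'E'
from h import *
P0=np.array([.4664,-.3529]);Y=np.radians(9.2)
g=pose([*P0,.12],Y,0,0);env.movel(g[0],velocity=.12,rot=g[1])
g=pose([*P0,.082],Y,0,0);print(env.movel(g[0],velocity=.08,stop_force=8))
s=env.get_state();print(s['time'],s['tcp_pos']-g[0],s['force'])
env.grip(0,70);s=env.get_state();print(s['time'],s['opening'],s['force'],s['tcp_pos'])
q=s['tcp_pos'];env.movel(q+[0,0,.03],velocity=.06)
env.movel(q+[0,0,.16],velocity=.2);s=env.get_state();print(s['time'],s['opening'],s['force'],s['torque'])
for n in('side','top','wrist'):
    p,d=camera(n);cv2.imwrite(f'pics/{n}9.png',p);np.save(f'{n}9.npy',d)
E
python3 a9.py
```

```text
False
17.225 [-2.05526017e-05  1.15945860e-04 -3.46160160e-04] [ 0.08386175 -0.34728602 -0.384142  ]
17.6917 0.02526866054589515 [-0.21206793 -0.01087105  2.83893725] [ 0.46661888 -0.35312633  0.13650482]
19.15 0.025252248770400398 [-0.079064    0.19572599 -3.91225642] [-0.01104891  0.03358655  0.00296262]
```

View pics/side9.png

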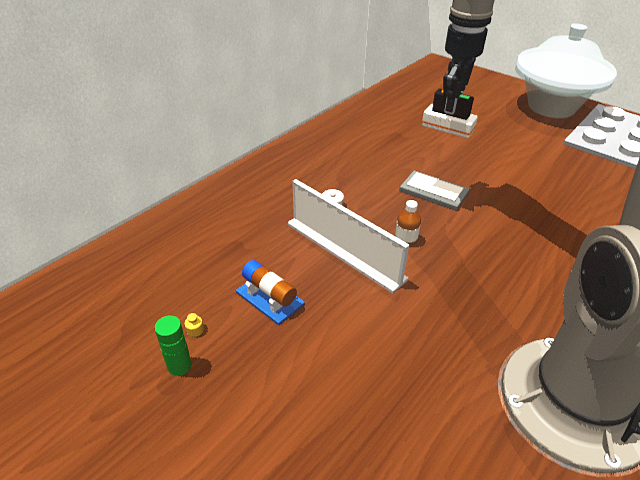

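View pics/wrist9.png

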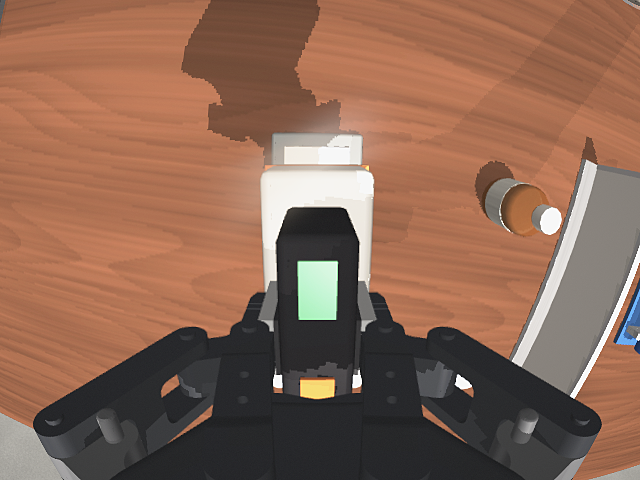

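The probe is held level and the tile is empty. The tube is still seated (side view, 270,285). Now a straight carry over the screen with the underside at about 0.18 m.

```bash
cat > a10.py <<'E'
from h import *
C=np.array([.5313,.1627]);Y=np.radians(-2.7)
g=pose([*C,.2465],Y,0,0);env.movel(g[0],velocity=.17,rot=g[1]);
env.movel(pose([*C,.182],Y,0,0)[0],velocity=.08)
env.dwell(.3);s=env.get_state();print(s['time'],s['opening'],s['tcp_pos'],s['force'],s['torque'])
for n in('side','top','wrist'):
    p,d=camera(n);cv2.imwrite(f'pics/{n}10.png',p);np.save(f'{n}10.npy',d)
E
python3 a10.py
```

```text
23.7667 0.024955793163580067 [0.53142884 0.16273054 0.23635668] [ 0.09047966 -0.55135563 -3.46753474] [0.03838399 0.04172354 0.00471319]
```

View pics/side10.png

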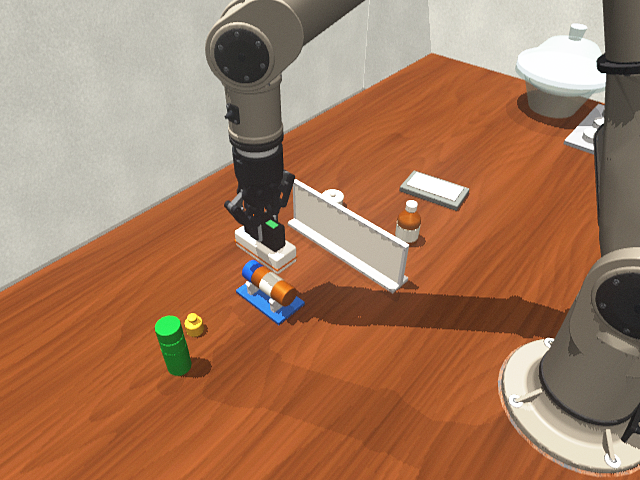

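View pics/top10.png

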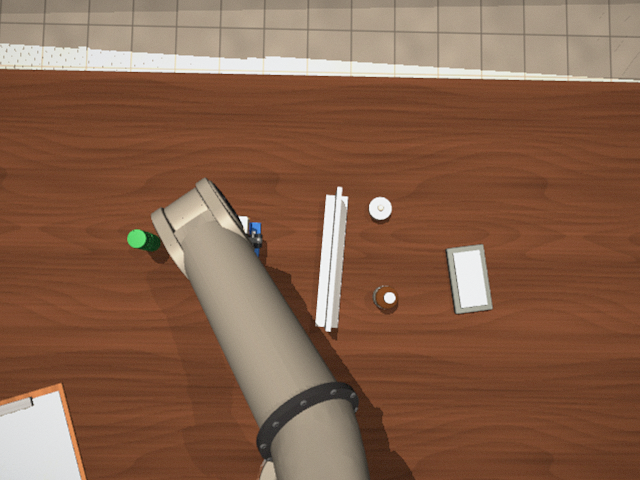

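View pics/wrist10.png

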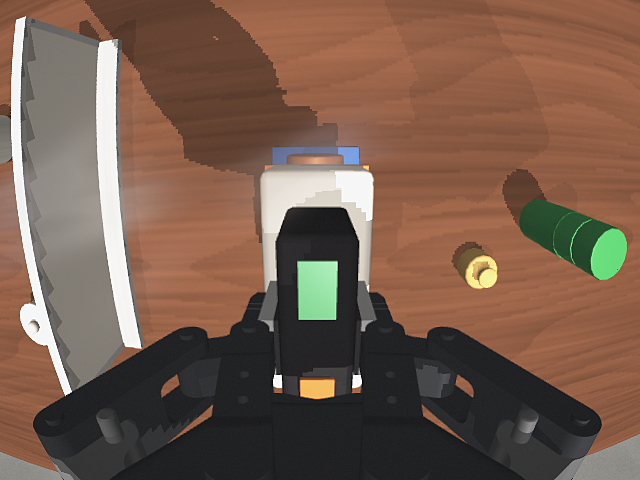

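```bash
cat > m10.py <<'E'
from h import *
import sys
n=sys.argv[1];zu=float(sys.argv[2])
d=np.load(f'side{n}.npy');p=cv2.imread(f'pics/side{n}.png');S=cloud('side',d);S[d<=0]=-9
v,u=np.mgrid[:480,:640]
near=(abs(S[...,0]-.531)<.09)&(abs(S[...,1]-.163)<.06)
b=near&(S[...,2]>zu-.004)&(S[...,2]<zu+.034)
e=np.array([np.cos(np.radians(-2.7)),np.sin(np.radians(-2.7))]);nn=np.array([-e[1],e[0]])
def lc(Q): w=Q[:,:2]-[.5313,.1627];return np.c_[w@e,w@nn,Q[:,2]]
Q=lc(S[b]); print('probe',b.sum(),np.percentile(Q,[.5,2,98,99.5],axis=0).round(4).tolist())
end=Q[(Q[:,0]<np.percentile(Q[:,0],3)+.004)]
print('end face x',np.median(end[:,0]),'y',end[:,1].min(),end[:,1].max(),'zmin',end[:,2].min(),end[:,2].max())
top=near&(abs(S[...,2]-(zu+.036))<.0025);A=cv2.minAreaRect(S[top][:,:2].astype(np.float32));Q=lc(S[top]);print('body top',A,np.median(S[top][:,2]),Q.min(0),Q.max(0))
h=np.polyfit(Q[:,0],Q[:,2],1);print('pitch deg',np.degrees(h[0]))
t=near&(S[...,2]>.03)&(S[...,2]<.068);Q=lc(S[t]);print('tube',Q.min(0),Q.max(0),np.percentile(Q[:,2],98))
E
python3 m10.py 10 .12; python3 m10.py 9 .12|tail -1; python3 -c "
import cv2;p=cv2.imread('pics/side10.png');cv2.imwrite('pics/side10c.png',cv2.resize(p[200:330,210:330],None,fx=5,fy=4.6*5/4.6,interpolation=2)[:600])"
```

```text
probe 820 [[-0.0547, -0.0231, 0.1217], [-0.0544, -0.019, 0.123], [0.051, 0.0249, 0.1538], [0.0532, 0.0253, 0.1539]]
end face x -0.053062752533589726 y -0.024849759560459976 0.023868325346895414 zmin 0.11988396678711054 0.15391755330586768
body top ((0.5315390229225159, 0.16355177760124207), (0.04786717891693115, 0.11105216294527054), 87.39009094238281) 0.1557929302466287 [-0.05530888 -0.02312434  0.15352262] [0.05571672 0.02477985 0.1584886 ]
pitch deg -0.15419419003818344
tube [-0.05557786 -0.02051149  0.03013496] [0.05671272 0.0265561  0.06750971] 0.06632224529222223Traceback (most recent call last):
  File "m10.py", line 10, in <module>
    Q=lc(S[b]); print('probe',b.sum(),np.percentile(Q,[.5,2,98,99.5],axis=0).round(4).tolist())
                                      ~~~~~~~~~~~~~^^^^^^^^^^^^^^^^^^^^^^^^^
    return _quantile_unchecked(
        a, q, axis, out, overwrite_input, method, keepdims, weights)
    return _ureduce(a,
                    func=_quantile_ureduce_func,
    ...<5 lines>...
                    overwrite_input=overwrite_input,
                    method=method)
    r = func(a, **kwargs)
    result = _quantile(arr,
                       quantiles=q,
    ...<2 lines>...
                       out=out,
                       weights=wgt)
    slices_having_nans = np.isnan(arr[-1, ...])
                                  ~~~^^^^^^^^^
IndexError: index -1 is out of bounds for axis 0 with size 0
```

View pics/side10c.png

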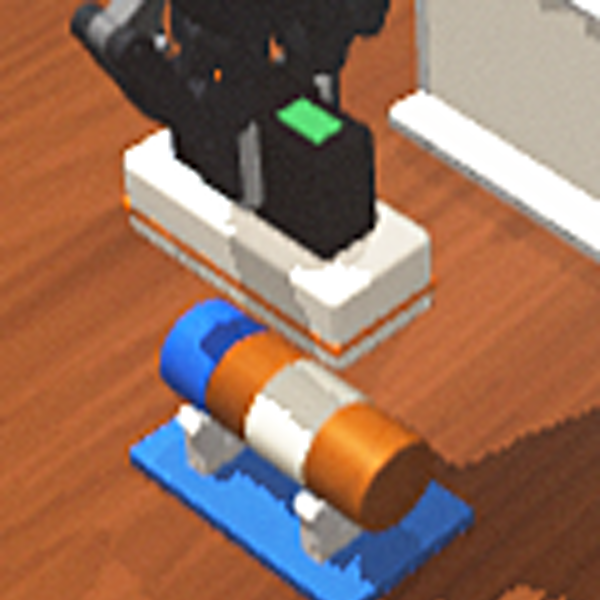

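The probe is centred over the tube within about 1 mm, yaw -2.6°, level, with its underside at 0.120 (predicted 0.1199). Lowering to the hover height.

```bash
cat > a11.py <<'E'
from h import *
C=np.array([.5311,.1626]);Y=np.radians(-2.7)
g=pose([*C,.1427],Y,0,0);print(env.movel(g[0],velocity=.05,rot=g[1],stop_force=8))
env.dwell(.8);s=env.get_state();print(s['time'],s['opening'],s['tcp_pos'],s['tcp_pos']-g[0],s['force'],abs(s['joint_velocities']).max())
print(R.from_quat(np.roll(s['orientation'],-1)).as_matrix()[:,2])
for n in('side','wrist'):
    p,d=camera(n);cv2.imwrite(f'pics/{n}11.png',p);np.save(f'{n}11.npy',d)
p=cv2.imread('pics/side11.png');cv2.imwrite('pics/side11c.png',cv2.resize(p[210:330,210:330],None,fx=5,fy=5,interpolation=2))
E
python3 a11.py; python3 m10.py 11 .0802
```

```text
False
25.65 0.025264818273441923 [0.53109692 0.16259363 0.19669139] [-3.07511101e-06 -6.36579934e-06 -8.61015557e-06] [-0.28952971  0.40348395 -3.01962014] 0.0015080727598022743
[-1.96141565e-05 -1.63132784e-05 -1.00000000e+00]
probe 748 [[-0.0552, -0.0217, 0.0813], [-0.0547, -0.0198, 0.0832], [0.051, 0.0247, 0.1138], [0.0542, 0.0251, 0.1141]]
end face x -0.05347198652841721 y -0.024289621549723944 0.023989434892617994 zmin 0.0801611971465869 0.11417071121239016
body top ((0.5315316915512085, 0.16353227198123932), (0.04663270339369774, 0.10907461494207382), 88.13426208496094) 0.11608589130245756 [-0.05439813 -0.02297899  0.113701  ] [0.05454194 0.02469685 0.1186617 ]
pitch deg -0.04845641994798995
tube [-0.05574043 -0.02053051  0.03005819] [0.05774404 0.02622784 0.0677144 ] 0.06458525123559568
```

View pics/side11c.png

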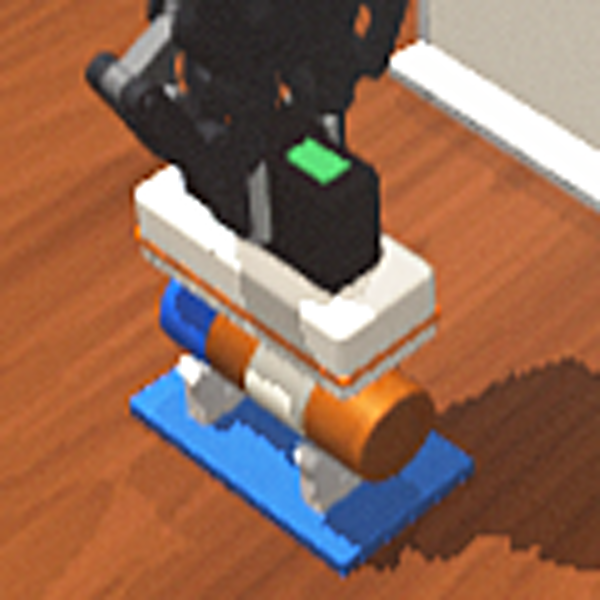

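The probe hovers level over the tube with its underside at about 0.080 m, centred within about 1 mm, and the arm is steady. Handing in.

```bash
python3 -c "
from h import *
print(job.job_done()); s=env.get_state();print(s['time'],s['tcp_pos'],s['opening'])"
```

```text
the job is handed in; nothing more can be done
None
the job is handed in; nothing more can be done
```

The job is done and handed in at about 25.7 s of the 61 s allowed. `job_done()` reports no verdict, so the checks below are my own.

**What I did:** I gripped the amber tube at mid-height, rotated it and laid it in both V supports with the cap pointing away from the robot. I then let go, took the probe by its grip block and carried it over the screen with its underside at about 0.18 m. It now hovers over the tube.

**Last checks:**
- **Tube:** its centre is about (0.531, 0.163), within about 1 mm of the cradle's middle, and it lies level along the cradle.
- **Probe:** its underside is at about 80 mm, about 15 mm above the tube. It is centred within about 1 mm and steady, and the tool axis is vertical. Nothing touched the tube after I released it.
- **Bystanders:** the last views showed the bottle, dish, weight and screen undisturbed.

**Where measurements disagreed:**
- **Seating contact:** the tube met the cradle about 2 mm higher than nominal while still gripped, then settled when released.
- **Probe position:** the top and wrist cameras differed by about 3 mm on the probe's sideways position before the grasp. I used a value between the two.
- **Probe heading:** the side camera's last yaw was -1.9°, against -2.7° commanded and -2.6° in its view just before. I put this down to the grip hiding part of the body.
- **Tube top height:** readings ranged from 65 to 69 mm, so the actual gap could be a little under 15 mm.

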